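# Unlock the shoe-care caddy and lift it level off its dock

### The arm

A 7-joint arm with a two-finger parallel gripper is mounted at the origin on the work surface. World frame = base frame: x ahead of the robot, y to its left, z up, the work surface at z = 0. Lengths are in mm, angles in rad, forces in N, time in s.
With the tool pointing down it reaches from about 400 to 850 mm from the base axis. Payload 4.5 kg.
Tool frame: the origin (TCP) lies between the finger pads; the fingertips stand 25 mm ahead of it and the grasp point (between the pads) lies 6 mm ahead of it; z points along the fingers, y is the line along which they close (so a half turn about z gives the same grasp; the last joint's range is limited). The gripper opens to 85 mm and grips with 20 to 120 N. Pads are 22 mm wide; open, the fingers measure 114 mm over their backs; the gripper's body (76 mm by 85 mm) begins 54 mm behind the grasp point. The pads swing forward as they close: fully open they stand 13 mm farther back than shut.
Start: joints at [1.342, 0.689, -0.195, 1.565, 0.157, 0.902, -0.215], TCP at [162.395, -603.559, 222.017] pointing down, gripper open.
Joint ranges: [-3.01, 3.01], [-0.46, 2.08], [-1.47, 1.51], [0.13, 2.56], [-1, 4.14], [0.04, 2.09], [-2.66, 2.66]. Speed limits (rad/s): [2.57, 2.57, 3.14, 3.14, 3.14, 3.14, 3.14].

### API

Orientations are given as a unit quaternion [x, y, z, w].
In Python, from station import bot, get_image, camera_info, silhouettes gives the robot as it stands.
- The arm moves only by the tool step_arm, never from a script. Its argument "commands" is a list of rows, each a list of 7 numbers: the turn, a rotation vector about the tool's x, y, z in rad, then the shift along the tool's x, y, z in mm, then the closure, from 0 (fully open) to 1 (shut). A call has 1 to 10 rows; each row shifts and turns the commanded pose from where the row before left it, along the tool's axes as they then stand; what a row does not reach is not made up. A row lasts 1/8 s, in which the tool goes at most 62.5 mm and 10.7 degrees, less where a joint would pass 70% of its speed; a pose out of reach is approached as far as the arm can. A call is refused whole if a number of a shift passes 62.5 or a number of a turn 0.188, either way. A call with a gripper value outside its range is refused whole. The fingers move at their own pace and stop on an object; "newtons" is the grip in N (left out, the last holds). Time passes only in rows, so rows that do not move let the fingers close. It gives the time, the measured TCP pose, the force, the opening and the grip force at its end, in the units of the state.
- bot.observe(): the state, without advancing time (a new reading comes with each control period).
- get_image(name): name is "scene" or "top" or "wrist"; returns the picture (400x640x3 uint8, blue, green, red); there is no depth.
- camera_info(name): a dict with "vfov" (degrees; the focal length in pixels is half the picture's height over the tangent of half this angle, whatever the lens; pixels are square), "cx", "cy" (the principal point, pixels), "world_from_camera" (4x4, takes a point from camera to world coordinates); the wrist camera has in their place "T_tool_cam" (4x4, takes a point from camera to tool coordinates, whose origin is the TCP and whose axes are the flange's). Camera axes: x right, y up, looking along -z (the intrinsics and any distortion apply to the point x, -y, -z); pixel columns grow to the right and rows downward; lengths in mm; the calibration is good to about 2 mm. The wrist camera is an equidistant fisheye: a pixel r from the principal point sees the ray r / f radians off the axis. A picture is of the moment at which its call begins: read the wrist's pose just before it. camera_info takes no time and is no camera call.
- bot.close_job(): hands the job in; it is judged then, once.
Trained networks look in the newest picture that a camera, given by its name, has taken for a name from the list of things; names that differ only in an ending like _2 or _b are one class to them, and where a whole thing is asked for, a point or a joint stands for the part that bears it (a point fixed in the world has none). Each returns a list of dicts, best first, with "p" (0 to 1); they miss things now and then, are a little off and sometimes report something else, mostly with a low value. They report only what shows in the picture. A call takes as long as a camera call. They do not tell look-alikes from the thing itself.
- silhouettes(target, camera): "pixels" (400x640 bool, what is visible of it) and "at" ([row, column] in pixels, amid what is visible of it).
The state is a dict: "time": time; "joints": joint angles; "joint_vel": joint speeds; "joint_torque": joint torques, N m; "eef_pos": TCP position; "tool_rot": TCP orientation; "ft_force": force on the tool from outside, world axes, zero at the start; "moment": the same for the moment, N m; "width": finger opening in mm; "grip_force": force on a finger pad.
Only numpy, scipy, OpenCV 4.12 (cv2) and the standard library are available. Lean on these libraries where they do the work, as an engineer would, in place of code of your own. Each camera call takes 0.05 s, during which the arm holds its last target. There are 200 camera calls.

### The job

Swing the dock's lever from the red mark round to the notch marked green and leave it there, which frees the shoe-care caddy. Then take the caddy by its handle, lift it straight up about 10 cm clear of the dock, with the brush and polish tin still lying in it, and finish while holding it there, level and still, above the dock. Keep it level all the way and leave the other things on the tray where they are.

Things in the scene. Friction and masses are not known exactly. Their poses are not given: they have to be found in the camera images.
- dock: fixed oak dock on a stone tray (top 10 mm above the work surface): board 180 (x) x 250 (y) x 12 mm with a round end (radius 132 mm) under the lever, which stands beyond the -y end. Origin: centre of the board's underside; y runs along the caddy, z up. A rim 10 mm high locates the caddy with 3 mm play.
- caddy_grip (a point): centre of the dark handle bar of the caddy, a loose oak box 140 (x) x 210 (y) mm, walls 45 high, about 0.6 kg with contents. The bar runs along y between end posts 40 mm wide: 20 thick (x), 24 high, 190 free length. The point is 125 mm above the caddy's underside, 137 above the dock's origin when seated. Axes as the dock's. While locked, the lever's tongue covers a lug on the -y end.
- lock_lever (a joint): angle of the locking lever about its upright pivot, rad, growing anticlockwise seen from above: red mark (locked) 0, green notch (free) 1.1, end stop 1.6. At 0 the arm points along the dock's -x, at 1.57 along its -y. Starts at 0 to 0.25. Friction (about 2 N at the knob) keeps it where it is left; no spring, no click.
- lever_pivot (a point): the lever's pivot axis, on the top face of the dock board (12 mm above the dock's origin), 165 mm from the dock's centre towards its -y; fixed to the dock, axes as the dock's.
- lever_knob (a point): centre of the lever's red knob: an upright cylinder 26 mm in diameter and 36 mm high, 100 mm from the pivot axis, its centre 76 mm above the top face of the dock board; it stands on a 12 mm stem on the flat steel arm (top 33 mm above the board).
- brush_mid (a point): centre of the mahogany shoe brush, 44 x 150 x 38 mm, lying loose in the caddy's +x compartment (walls 45 mm)
- tin_mid (a point): centre of the round red and silver polish tin, 57 mm in diameter and 28 mm high, lying loose in the caddy's -x compartment
- wedge: black ribbed rubber door wedge, 120 x 45 x 34 mm, loose on the tray; origin: centre of its underside. Leave alone.
- boot_pull: pewter boot pull with two prongs, about 290 x 125 x 42 mm, loose on the tray; origin: underside. Leave alone.
- jar: amber polish jar with black cap, 54 mm in diameter, 60 mm high, loose on the tray; origin: centre of its underside. Leave alone.
- key_bowl: blue key bowl, 100 mm in diameter, 45 mm high, loose on the tray; origin: centre of its underside. Leave alone.
- shoe_horn: steel shoe horn with dark grip, about 280 x 40 x 12 mm, lying on the tray; origin: underside. Leave alone.
Not all that is in view belongs to the job. Of the things that look like the part that bears tin_mid, the smaller one is meant.

How it is judged (in metres and radians):
On the way, in this order (a step that is already met when the one before it is completed fails the run):
1. the lever is in the green notch while the caddy still sits in its dock (value of joint lock_lever between 0.97 and 1.23 rad and z of caddy_grip in the frame of dock below 0.145 m), for 0.2 s.
2. the caddy is held level, 6 to 18 cm clear above the dock, with brush and tin in it (value of joint lock_lever between 0.97 and 1.23 rad and z of caddy_grip in the frame of dock between 0.197 and 0.317 m and angle between caddy_grip's own z axis and vertical below 0.12 rad and contact force between caddy and the fingers above 2 N and contact force between caddy and dock below 0.1 N and horizontal distance between caddy_grip and dock below 0.1 m and x of brush_mid in the frame of caddy_grip between -0.07 and 0.07 m and y of brush_mid in the frame of caddy_grip between -0.1 and 0.1 m and z of brush_mid in the frame of caddy_grip between -0.13 and -0.06 m and x of tin_mid in the frame of caddy_grip between -0.07 and 0.07 m and y of tin_mid in the frame of caddy_grip between -0.1 and 0.1 m and z of tin_mid in the frame of caddy_grip between -0.13 and -0.06 m), for 0.3 s.
At the end, for the whole second after the job is handed in: Caddy held in the gripper, touching nothing else, 6 to 18 cm above its seat, within 10 cm of straight above the dock centre, tilted under 0.12 rad, slower than 2 cm/s and 0.15 rad/s, brush and tin inside; lever within 0.13 rad of the green notch; other things within 3 cm of their places (all of step 2 and linear speed of caddy below 0.02 m/s and angular speed of caddy below 0.15 rad/s and contact force between caddy and wedge below 0.1 N and contact force between caddy and boot_pull below 0.1 N and contact force between caddy and jar below 0.1 N and contact force between caddy and key_bowl below 0.1 N and contact force between caddy and shoe_horn below 0.1 N); the arm keeps its last pose, push and grip.
It fails at once if the caddy is tipped more than 0.3 rad (angle between caddy_grip's own z axis and vertical above 0.3 rad).
It fails at once if the wedge, boot pull, jar, key bowl or shoe horn is moved more than 3 cm (distance of any of wedge, boot_pull, jar, key_bowl, shoe_horn from where it was at the start of the episode above 0.03 m).
It also fails if it takes over 43 s, if anything falls off the work surface, if the arm or the gripper's body presses on something with over 40 N, if the wrist force passes 120 N, or if a joint passes its speed limit or range.

## Working session

There is one attempt and no reset: what is moved stays moved. The work goes in short steps, Python scripts to look and compute and a tool call to move; the robot and the scene stay as the last step left them, time stands still between calls to the robot, and variables do not carry over. Pictures are saved under pics/ and viewed, at most 12 in all, crops included, and the job is handed in when it is done.

Besides the shell and the picture viewer there is one more tool, called after ">>>" as a command line: name --pt "numbers of a row" for each row, then --argument value for the rest. step_arm: Moves the arm, as the interface text tells. Its arguments: {"type":"object","properties":{"commands":{"type":"array"},"newtons":{"type":"number"}},"required":["commands"]}

```bash
mkdir -p pics; cat > h.py <<'E'
import numpy as np, cv2
from station import bot, get_image, camera_info, silhouettes
def ray(cam,r,c):
    i=camera_info(cam); f=200/np.tan(np.radians(i["vfov"])/2)
    M=np.array(i["world_from_camera"]); d=np.array([(c-i["cx"])/f,-(r-i["cy"])/f,-1.])
    return M[:3,3], M[:3,:3]@d
def atz(cam,r,c,z):
    o,d=ray(cam,r,c); return o+d*(z-o[2])/d[2]
def tri(r1,c1,r2,c2):
    o1,d1=ray("scene",r1,c1); o2,d2=ray("top",r2,c2)
    s=np.linalg.lstsq(np.c_[d1,-d2],o2-o1,rcond=None)[0]
    a=o1+s[0]*d1;b=o2+s[1]*d2
    return (a+b)/2,np.linalg.norm(a-b)
E
python3 - <<'E'
from h import *
a=get_image("scene");b=get_image("top")
cv2.imwrite("pics/scene.png",a);cv2.imwrite("pics/top.png",b)
for c in("scene","top"):
    i=camera_info(c);print(c,{k:(np.round(v,3).tolist() if k=="world_from_camera" else v) for k,v in i.items()})
    for t in("dock","caddy_grip","lock_lever","lever_knob","tin_mid","brush_mid"):
        print(c,t,[(round(s["p"],2),np.round(s["at"]).tolist(),int(s["pixels"].sum())) for s in silhouettes(t,c)])
print(bot.observe())
E
```

```text
scene {'vfov': 42.16876929306743, 'cx': 313.1119183704516, 'cy': 203.4466827709672, 'world_from_camera': [[0.545, -0.488, 0.681, 1503.677], [0.838, 0.299, -0.457, -651.538], [0.02, 0.82, 0.572, 946.047], [0.0, 0.0, 0.0, 1.0]]}
scene dock [(0.95, [264.0, 298.0], 5112)]
scene caddy_grip [(0.73, [240.0, 291.0], 412), (0.73, [248.0, 419.0], 518), (0.72, [229.0, 354.0], 3577), (0.66, [327.0, 180.0], 1204)]
scene lock_lever [(0.87, [239.0, 294.0], 424)]
scene lever_knob [(0.94, [239.0, 290.0], 424)]
scene tin_mid [(0.77, [224.0, 348.0], 226), (0.73, [167.0, 329.0], 402)]
scene brush_mid [(0.73, [239.0, 354.0], 613)]
top {'vfov': 57.53845972503741, 'cx': 326.7714257183146, 'cy': 198.8962732573235, 'world_from_camera': [[-0.019, 0.993, -0.115, 389.556], [-0.999, -0.022, -0.025, -17.806], [-0.027, 0.115, 0.993, 1171.399], [0.0, 0.0, 0.0, 1.0]]}
top dock [(0.75, [178.0, 361.0], 4757), (0.45, [177.0, 359.0], 236)]
top caddy_grip [(0.67, [169.0, 306.0], 2738)]
top lock_lever [(0.69, [188.0, 357.0], 189)]
top lever_knob [(0.53, [180.0, 360.0], 255)]
top tin_mid [(0.72, [288.0, 245.0], 624), (0.61, [180.0, 304.0], 221)]
top brush_mid [(0.75, [153.0, 308.0], 349)]
{'time': 0.7, 'joints': array([ 1.3417797 ,  0.68905821, -0.19461346,  1.56529723,  0.15732433,
        0.90255307, -0.21507898]), 'joint_vel': array([-0.00056068, -0.00088618, -0.00123151, -0.00013562, -0.00089876,
       -0.00042148,  0.00104142]), 'joint_torque': array([-5.28588189e-04, -5.39419949e+01, -1.26629245e+00, -1.58856601e+01,
        1.01281618e-02,  1.48703093e-03, -6.60321803e-05]), 'eef_pos': array([ 162.40179628, -603.54661352,  222.04391107]), 'tool_rot': array([ 9.91373855e-01,  1.31064405e-01, -6.56165674e-07,  3.67368611e-05]), 'ft_force': array([ 0.02243365,  0.36706175, -0.46960061]), 'moment': array([-0.0145748 ,  0.04276822, -0.00988261]), 'grip_force': 0.0, 'width': 85.09044492784221}
```

View pics/scene.png

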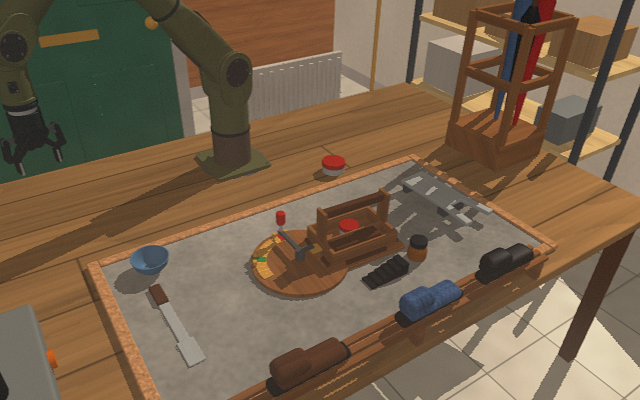

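View pics/top.png

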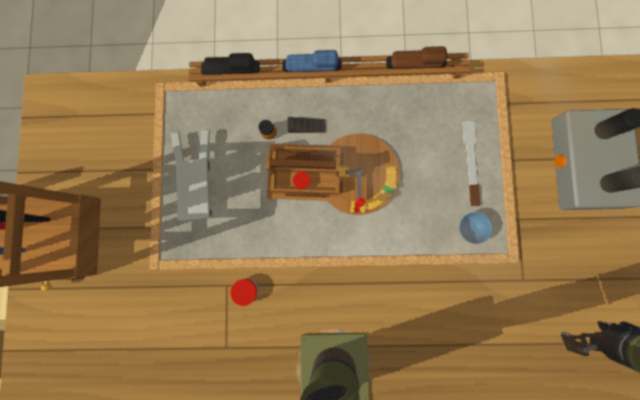

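```bash
python3 - <<'E'
import cv2,numpy as np
a=cv2.imread("pics/scene.png");b=cv2.imread("pics/top.png")
A=cv2.resize(a[170:300,240:410],None,fx=4.5,fy=4.5,interpolation=2)
B=cv2.resize(b[125:220,260:405],None,fx=5.5,fy=5.5,interpolation=2)
cv2.imwrite("pics/A.png",A);cv2.imwrite("pics/B.png",B)
E
```

```text
(no output)
```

View pics/A.png

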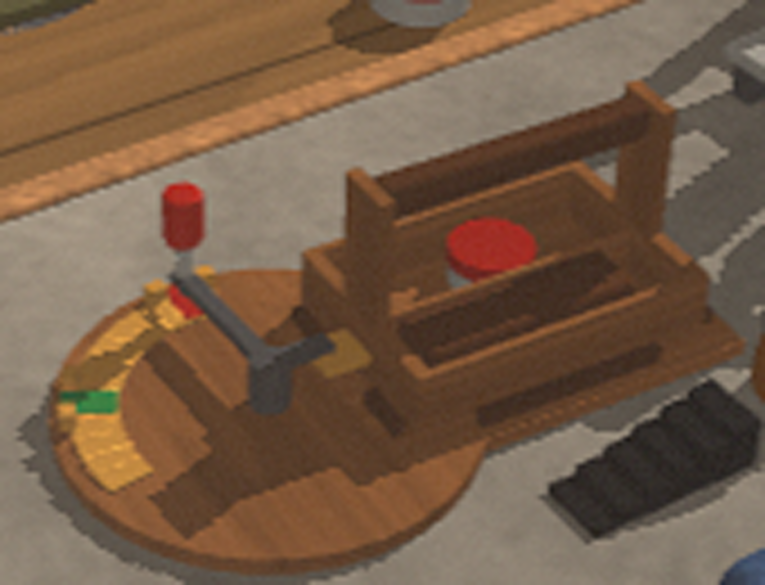

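View pics/B.png

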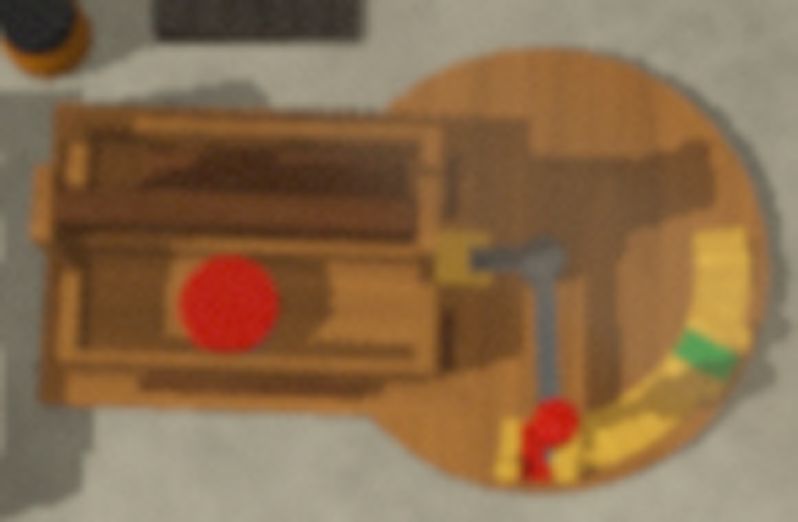

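```bash
python3 - <<'E'
from h import *
T=lambda x,y:(125+(y+.5)/5.5-.5,260+(x+.5)/5.5-.5)
S=lambda x,y:(170+(y+.5)/4.5-.5,240+(x+.5)/4.5-.5)
print("knobtri",tri(*S(183,192),*T(556,422)))
print("knob z116",atz("top",*T(556,422),116),atz("scene",*S(183,192),116))
p1=atz("top",*T(547,268),22); p2=atz("top",*T(543,258),57); print("disc",p1,"hub",p2, "scene hub",atz("scene",*S(265,355),57))
a=atz("top",*T(58,208),159);b=atz("top",*T(418,215),159);print("bar",a,b,np.linalg.norm(a-b),"yaw",np.arctan2(-(a-b)[0],(a-b)[1]))
print("bar scene", [tri(*S(*s),*T(*t)) for s,t in (((640,108),(58,208)),((388,188),(418,215)))])
# dock board left corners z22, far-left, near-left
for q in((55,103),(42,403)):print("corner",atz("top",*T(*q),22))
for q in((50,250),(440,252)):print("divider",atz("top",*T(*q),67))
print("green",atz("top",*T(707,355),22))
i=camera_info("wrist");print({k:np.round(v,3).tolist() for k,v in i.items()})
E
```

```text
knobtri (array([503.16817756, -88.93745909, 115.98983154]), np.float64(2.1380245102397026))
knob z116 [502.63875088 -89.86611574 116.        ] [503.71760063 -88.02004411 116.        ]
disc [602.79131958 -93.73829906  22.        ] hub [602.07071688 -89.34344677  57.        ] scene hub [600.2881379  -89.13369588  57.        ]
bar [614.93269212 166.63901582 159.        ] [606.62170258 -19.30973462 159.        ] 186.13438784857303 yaw -0.044665328507068634
bar scene [(array([617.2133803 , 169.01633346, 152.15722689]), np.float64(2.624814299760153)), (array([609.28821884, -15.99385199, 156.3244149 ]), np.float64(7.800816261031656))]
corner [708.65512129 193.30721521  22.        ]
corner [530.34698151 201.05769747  22.        ]
divider [611.4506474  187.94883633  67.        ]
divider [604.96766436 -31.29130713  67.        ]
green [ 549.65921213 -184.33251479   22.        ]
{'vfov': 65.706, 'cx': 316.503, 'cy': 194.419, 'T_tool_cam': [[-0.001, 0.964, 0.267, 66.473], [1.0, 0.001, -0.001, -0.823], [-0.001, 0.267, -0.964, -151.627], [0.0, 0.0, 0.0, 1.0]]}
```

>>> step_arm --pt "0 0 0 30 -27 0 0" --pt "0 0 0 30 -27 0 0" --pt "0 0 0 30 -27 0 0" --pt "0 0 0 30 -27 0 0" --pt "0 0 0 30 -27 0 0" --newtons 20

```text
time: 1.32
eef_pos: [273.0, -433.2, 222.2]
tool_rot: [0.991, 0.131, 0.0, 0.0]
ft_force: [1.0, -0.5, -0.2]
width: 85.2
grip_force: 0.0
```

```bash
cat >> h.py <<'E'
from scipy.spatial.transform import Rotation as R
def st():
    o=bot.observe(); r=R.from_quat(o["tool_rot"]); m=r.as_matrix()
    print("t",round(o["time"],2),"pos",np.round(o["eef_pos"],1),"yaw",round(np.arctan2(m[1,0],m[0,0]),3),"z",np.round(m[:,2],3),"j",np.round(o["joints"],2),"F",np.round(o["ft_force"],1),"w",round(o["width"],1),"g",round(o["grip_force"],1))
    return np.array(o["eef_pos"]),m
def to(p,yaw):
    q,m=st(); c,s=np.cos(yaw),np.sin(yaw)
    M=np.array([[c,s,0],[s,-c,0],[0,0,-1.]])
    print("shift tool",np.round(m.T@(np.array(p)-q),1),"turn",np.round(R.from_matrix(m.T@M).as_rotvec(),3))
E
python3 -c "
from h import *
to([503,-89,220],.43)"
```

```text
t 1.32 pos [ 273.  -433.2  222.2] yaw 0.263 z [ 0.001 -0.001 -1.   ] j [ 1.04  0.54 -0.18  1.9   0.15  0.71 -0.54] F [ 1.  -0.5 -0.2] w 85.2 g 0.0
shift tool [ 311.6 -272.6    2.2] turn [ 0.001 -0.    -0.167]
```

>>> step_arm --pt "0 0 0 31 -27 0 0" --pt "0 0 0 31 -27 0 0" --pt "0 0 0 31 -27 0 0" --pt "0 0 0 31 -27 0 0" --pt "0 0 0 31 -27 0 0" --pt "0 0 0 31 -27 0 0" --pt "0 0 0 31 -27 0 0" --pt "0 0 0 31 -27 0 0" --pt "0 0 -0.167 31 -27 0 0" --pt "0 0 0 0 0 0 0"

```text
time: 2.58
eef_pos: [480.9, -123.3, 222.3]
tool_rot: [0.976, 0.217, 0.002, -0.001]
ft_force: [-0.1, -0.3, -0.0]
width: 85.4
grip_force: 0.0
```

```bash
python3 - <<'E'
from h import *
to([503,-89,220],.43)
im=get_image("wrist"); cv2.imwrite("pics/w1.png",im)
E
```

```text
t 2.58 pos [ 480.9 -123.3  222.3] yaw 0.437 z [ 0.003  0.002 -1.   ] j [ 0.28  0.52 -0.19  1.95  0.15  0.68 -1.13] F [-0.1 -0.3 -0. ] w 85.4 g 0.0
shift tool [ 34.6 -21.8   2.4] turn [-0.001 -0.003  0.007]
```

View pics/w1.png

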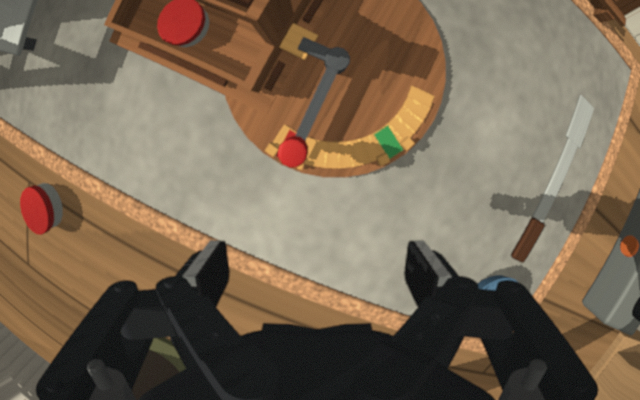

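```bash
cat >> h.py <<'E'
def wz(r,c,z,pose=None):
    i=camera_info("wrist"); f=200/np.tan(np.radians(i["vfov"])/2); o=bot.observe()
    T=np.array(i["T_tool_cam"]); W=R.from_quat(o["tool_rot"]).as_matrix()
    u=np.array([c-i["cx"],r-i["cy"]]); rr=np.hypot(*u); th=rr/f
    d=np.r_[np.sin(th)*u/rr*[1,-1],-np.cos(th)]
    d=W@T[:3,:3]@d; p=np.array(o["eef_pos"])+W@T[:3,3]
    return p+d*(z-p[2])/d[2]
E
python3 - <<'E'
from h import *
print(wz(148,292,116),wz(58,337,57),wz(140,388,22))
E
```

```text
[502.5026953  -91.49158033 116.        ] [597.62243811 -92.98265302  57.        ] [ 544.64780465 -185.61319537   22.        ]
```

>>> step_arm --pt "0 0 0 34 -21 0 0" --pt "0 0 0 0 0 0 0" --pt "0 0 0 0 0 40 0" --pt "0 0 0 0 0 40 0" --pt "0 0 0 0 0 38 0" --pt "0 0 0 0 0 0 0.5" --pt "0 0 0 0 0 0 0.9" --pt "0 0 0 0 0 0 0.9" --pt "0 0 0 0 0 0 0.9" --pt "0 0 0 0 0 0 0.9"

```text
time: 3.88
eef_pos: [500.9, -93.8, 105.4]
tool_rot: [0.977, 0.213, 0.001, 0.0]
ft_force: [-1.2, 0.7, 7.0]
width: 22.8
grip_force: 19.3
```

```bash
python3 - <<'E'
from h import *
st()
E
```

```text
t 3.88 pos [500.9 -93.8 105.4] yaw 0.43 z [ 0.001 -0.    -1.   ] j [ 0.17  0.73 -0.12  2.02  0.21  0.41 -1.26] F [-1.2  0.7  7. ] w 22.8 g 19.3
```

```bash
python3 - <<'E'
from h import *
st()
im=get_image("wrist"); cv2.imwrite("pics/w2.png",im)
s=get_image("scene"); cv2.imwrite("pics/s2.png",cv2.resize(s[150:300,230:400],None,fx=4,fy=4))
E
```

```text
t 3.88 pos [500.9 -93.8 105.4] yaw 0.43 z [ 0.001 -0.    -1.   ] j [ 0.17  0.73 -0.12  2.02  0.21  0.41 -1.26] F [-1.2  0.7  7. ] w 22.8 g 19.3
```

View pics/w2.png

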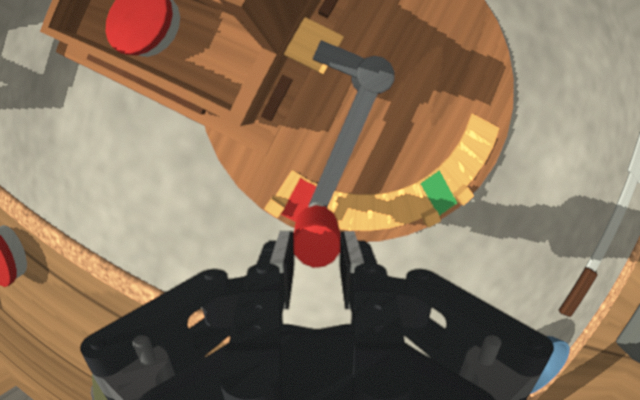

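```bash
python3 - <<'E'
from h import *
p,m=st()
k=wz(243,317,116);print(k, m.T@(k-p), wz(74,375,57))
E
```

```text
t 3.98 pos [500.9 -93.9 105.4] yaw 0.43 z [ 0.002 -0.    -1.   ] j [ 0.17  0.73 -0.12  2.02  0.21  0.41 -1.26] F [-3.1  1.   7. ] w 23.3 g 19.3
[502.77550416 -92.2550772  116.        ] [  2.37002112  -0.66591184 -10.58547595] [599.29507957 -89.228129    57.        ]
```

>>> step_arm --pt "0 0 -0.1325 -4.7 12.3 0 0.9" --pt "0 0 -0.1325 -4.7 12.3 0 0.9" --pt "0 0 -0.1325 -4.7 12.3 0 0.9" --pt "0 0 -0.1325 -4.7 12.3 0 0.9" --pt "0 0 -0.1325 -4.7 12.3 0 0.9" --pt "0 0 -0.1325 -4.7 12.3 0 0.9" --pt "0 0 -0.1325 -4.7 12.3 0 0.9" --pt "0 0 -0.1325 -4.7 12.3 0 0.9" --pt "0 0 0 0 0 0 0.9" --pt "0 0 0 0 0 0 0.9"

```text
time: 5.22
eef_pos: [555.5, -180.7, 107.0]
tool_rot: [0.735, 0.678, 0.003, 0.003]
ft_force: [2.5, -0.1, 8.5]
width: 8.8
grip_force: 4.4
```

```bash
python3 - <<'E'
from h import *
st()
im=get_image("wrist"); cv2.imwrite("pics/w3.png",im)
E
```

```text
t 5.22 pos [ 555.5 -180.7  107. ] yaw 1.49 z [ 0.009 -0.001 -1.   ] j [ 0.5   0.82 -0.47  1.79  0.57  0.66 -0.38] F [ 2.5 -0.1  8.5] w 8.8 g 4.4
```

View pics/w3.png

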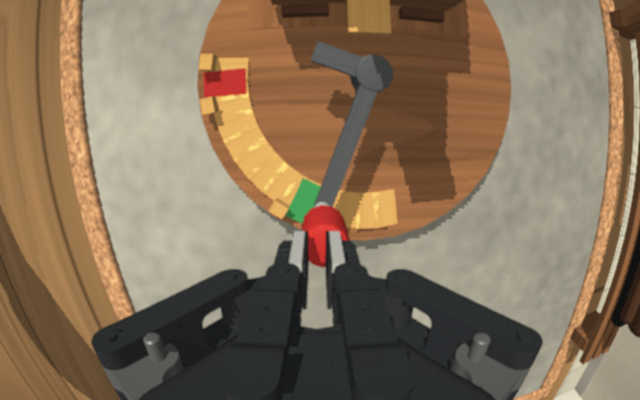

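```bash
python3 - <<'E'
from h import *
st()
h=wz(72,374,57);a=wz(202,326,55);g=wz(202,305,22);b=wz(150,347,55)
print(h,a,g)
f=lambda v:np.arctan2(v[1],v[0])%(2*np.pi)-np.pi+.042
print(f(a-h),f(b-h),f(g-h),f(a-b), f(a-np.array([602,-91,0])))
E
```

```text
t 5.28 pos [ 555.5 -180.7  107. ] yaw 1.49 z [ 0.009 -0.001 -1.   ] j [ 0.5   0.82 -0.47  1.79  0.57  0.66 -0.37] F [2.2 1.  8.6] w 8.6 g 4.3
[599.38158671 -89.92399274  57.        ] [ 561.63038926 -175.25053845   55.        ] [ 545.43737087 -183.95387839   22.        ]
1.1962537154790491 1.2166447574284798 1.0919454178001555 1.1671627049896787 1.1659580954062714
```

```bash
python3 - <<'E'
from h import *
s=get_image("scene"); w=cv2.imread("pics/w3.png")
a=cv2.resize(s[140:260,190:310],(480,480),interpolation=2); b=cv2.resize(w[190:290,275:375],(320,320),interpolation=2)
c=np.zeros((480,800,3),np.uint8); c[:,:480]=a; c[:320,480:]=b
cv2.imwrite("pics/c4.png",c)
E
```

```text
(no output)
```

View pics/c4.png

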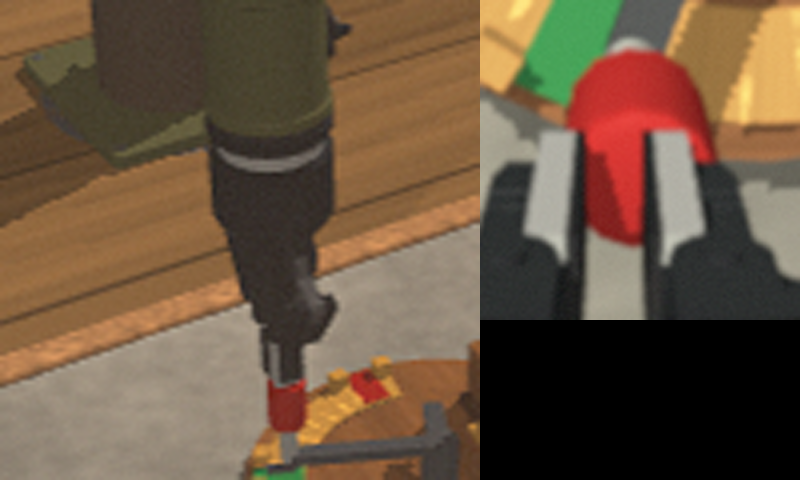

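```bash
python3 - <<'E'
from h import *
def proj(cam,P):
    i=camera_info(cam); f=200/np.tan(np.radians(i["vfov"])/2)
    q=np.linalg.inv(np.array(i["world_from_camera"]))@np.r_[P,1]
    return np.round([i["cx"]+f*q[0]/-q[2], i["cy"]-f*q[1]/-q[2]],1)
st()
for z in(-10,0,25):print("start",z,proj("scene",[162.4,-603.5,222-z]),"now",proj("scene",[555.5,-180.7,107-z]))
print("knob top at 1.17", proj("scene",[559,-181,116]),proj("scene",[559,-181,80]))
E
```

```text
t 5.33 pos [ 555.4 -180.7  106.9] yaw 1.49 z [ 0.009 -0.001 -1.   ] j [ 0.5   0.82 -0.47  1.79  0.57  0.66 -0.37] F [2.8 1.1 8.8] w 8.6 g 4.3
start -10 [ 40.9 171.1] now [259.2 233. ]
start 0 [ 42.  174.4] now [259.3 236.1]
start 25 [ 44.7 182.5] now [259.7 243.6]
knob top at 1.17 [259.7 234.1] [260.3 245. ]
```

>>> step_arm --pt "0 0 0 0 0 -40 0.9" --pt "0 0 0 0 0 -10 0.3" --pt "0 0 -0.04 0 0 0 0" --pt "0 0 0 0 0 0 0" --pt "0 0 0 0 0 0 0"

```text
time: 5.95
eef_pos: [550.6, -180.6, 153.0]
tool_rot: [0.721, 0.692, -0.001, -0.001]
ft_force: [0.4, -0.3, -0.1]
width: 80.4
grip_force: 0.0
```

```bash
python3 - <<'E'
from h import *
to([553,-178,75],1.53)
get_image("wrist");
for n in("lever_knob","lock_lever"):
  for s in silhouettes(n,"wrist"): print(n,s["p"],s["at"],s["pixels"].sum(),wz(*s["at"],105))
E
```

```text
t 5.95 pos [ 550.6 -180.6  153. ] yaw 1.53 z [-0.002  0.    -1.   ] j [ 0.54  0.76 -0.53  1.76  0.52  0.76 -0.3 ] F [ 0.4 -0.3 -0.1] w 80.4 g 0.0
shift tool [ 2.7  2.4 78. ] turn [-0.002 -0.    -0.   ]
lever_knob 0.94 [141.9, 344.7] 4675 [ 569.78551511 -133.59414216  105.        ]
lever_knob 0.28 [107.4, 354.2] 45718 [ 576.58909465 -111.34449504  105.        ]
lock_lever 0.91 [142.7, 345.9] 4422 [ 570.66694882 -134.12281826  105.        ]
```

Now regrip, lower this time, which also centres the knob at the notch.

>>> step_arm --pt "0 0 0 2.7 2.4 0 0" --pt "0 0 0 0 0 39 0" --pt "0 0 0 0 0 39 0" --pt "0 0 0 0 0 0 0" --pt "0 0 0 0 0 0 0.4" --pt "0 0 0 0 0 0 0.8" --pt "0 0 0 0 0 0 0.9" --pt "0 0 0 0 0 0 0.9" --pt "0 0 0 0 0 0 0.9"

```text
time: 7.22
eef_pos: [555.7, -177.9, 77.4]
tool_rot: [0.721, 0.693, 0.001, 0.001]
ft_force: [2.0, 0.6, 6.2]
width: 25.7
grip_force: 22.4
```

```bash
python3 - <<'E'
from h import *
to([553,-178,75],1.53)
get_image("wrist")
E
```

```text
t 7.22 pos [ 555.7 -177.9   77.4] yaw 1.53 z [ 0.004 -0.    -1.   ] j [ 0.49  0.87 -0.45  1.8   0.61  0.61 -0.38] F [2.  0.6 6.2] w 25.7 g 22.4
shift tool [-0.2 -2.7  2.4] turn [ 0.004  0.    -0.   ]
```

>>> step_arm --pt "0 0 0 1 -3 0 0.9" --pt "0 0 0 0 0 0 0.9" --pt "0 0 0 0 0 0 0.9" --pt "0 0 0 0 0 0 0.3" --pt "0 0 0 0 0 0 0" --pt "0 0 0 0 0 0 0" --pt "0 0 0 0 0 -50 0" --pt "0 0 0 0 0 -60 0" --pt "0 0 0 0 0 -50 0" --pt "0 0 0 0 0 0 0"

```text
time: 8.52
eef_pos: [553.3, -176.9, 239.9]
tool_rot: [0.722, 0.692, 0.002, 0.003]
ft_force: [-0.3, 0.8, -0.6]
width: 85.1
grip_force: 0.0
```

```bash
python3 - <<'E'
from h import *
to([611,73.5,235],1.53)
cv2.imwrite("pics/w5.png",get_image("wrist"))
E
```

```text
t 8.53 pos [ 553.3 -176.9  239.9] yaw 1.53 z [ 0.008 -0.002 -1.   ] j [ 0.57  0.66 -0.6   1.68  0.44  0.94 -0.23] F [-0.3  0.8 -0.6] w 85.1 g 0.0
shift tool [252.6  47.3   4.9] turn [ 0.008  0.001 -0.   ]
```

View pics/w5.png

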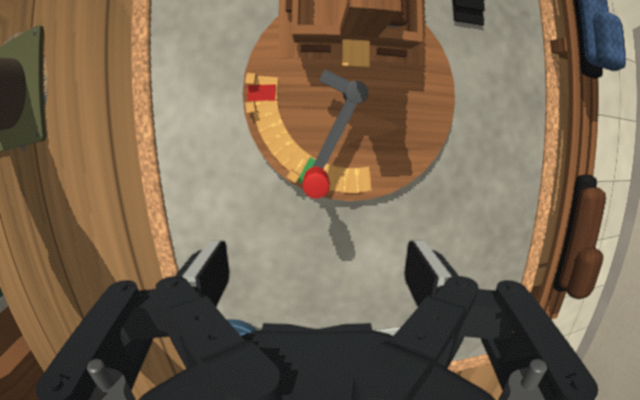

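```bash
python3 - <<'E'
from h import *
k=wz(182,316,116);h=wz(91,356,57);g=wz(168,306,22);print(k,h,g)
f=lambda v:np.arctan2(v[1],v[0])%(2*np.pi)-np.pi+.042
print(f(k-h),f(g-h),f(k-[602,-91,0]))
E
```

```text
[ 550.12339562 -173.39413806  116.        ] [596.12067218 -89.57294975  57.        ] [ 537.92874729 -177.68641955   22.        ]
1.1109096525558615 1.029130601064008 1.05088507467202
```

>>> step_arm --pt "0 0 0 36 7 0 0" --pt "0 0 0 36 7 0 0" --pt "0 0 0 36 7 0 0" --pt "0 0 0 36 7 0 0" --pt "0 0 0 36 7 0 0" --pt "0 0 0 36 6 0 0" --pt "0 0 0 36 6 0 0" --pt "0 0 0 0 0 0 0" --pt "0 0 0 0 0 0 0"

```text
time: 9.7
eef_pos: [607.2, 71.6, 234.4]
tool_rot: [0.722, 0.692, -0.002, -0.0]
ft_force: [-0.1, -1.0, 0.5]
width: 85.2
grip_force: 0.0
```

```bash
python3 - <<'E'
from h import *
to([611,73.5,165],1.53)
cv2.imwrite("pics/w6.png",get_image("wrist"))
E
```

```text
t 9.7 pos [607.2  71.6 234.4] yaw 1.53 z [-0.003 -0.002 -1.   ] j [ 0.12  0.7  -0.56  1.58  0.43  0.99 -0.62] F [-0.1 -1.   0.5] w 85.2 g 0.0
shift tool [ 2.2  4.  69.3] turn [-0.003  0.002 -0.   ]
```

View pics/w6.png

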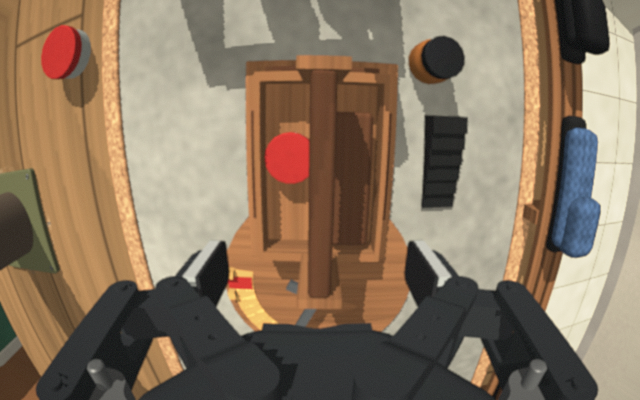

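```bash
python3 - <<'E'
from h import *
a=wz(70,324,159);b=wz(296,320,159);print(a,b,np.linalg.norm(a-b),(a+b)/2,np.arctan2(-(a-b)[0],(a-b)[1]))
E
```

```text
[615.48854204 168.425861   159.        ] [605.17691201 -16.37286946 159.        ] 185.08619747536753 [610.33272703  76.02649577 159.        ] -0.05574144374513631
```

>>> step_arm --pt "0 0 0 3 3.5 0 0" --pt "0 0 0 0 0 40 0" --pt "0 0 0 0 0 36 0" --pt "0 0 0 0 0 20 0" --pt "0 0 0 0 0 20 0" --pt "0 0 0 0 0 0 0" --newtons 40

```text
time: 10.5
eef_pos: [610.8, 74.6, 118.5]
tool_rot: [0.722, 0.692, -0.002, -0.001]
ft_force: [0.5, 0.5, 0.5]
width: 85.9
grip_force: 0.0
```

```bash
python3 - <<'E'
from h import *
to([610.5,75,118],1.53)
E
```

```text
t 10.5 pos [610.8  74.6 118.5] yaw 1.529 z [-0.003 -0.001 -1.   ] j [ 0.07  0.85 -0.49  1.67  0.53  0.76 -0.71] F [0.5 0.5 0.5] w 85.9 g 0.0
shift tool [ 0.4 -0.3  0.5] turn [-0.003  0.001 -0.001]
```

>>> step_arm --pt "0 0 0 0 0 0 0.3" --pt "0 0 0 0 0 0 0.6" --pt "0 0 0 0 0 0 0.8" --pt "0 0 0 0 0 0 1" --pt "0 0 0 0 0 0 1" --pt "0 0 0 0 0 0 1" --pt "0 0 0 0 0 0 1"

```text
time: 11.38
eef_pos: [611.4, 75.7, 120.2]
tool_rot: [0.721, 0.693, -0.0, -0.0]
ft_force: [-3.6, -0.7, 5.4]
width: 19.5
grip_force: 42.2
```

```bash
python3 - <<'E'
from h import *
st(); print(bot.observe()["moment"])
s=get_image("scene"); w=get_image("wrist")
c=np.zeros((480,800,3),np.uint8); c[:,:440]=cv2.resize(s[150:270,260:370],(440,480),interpolation=2); c[:360,440:]=cv2.resize(w[170:350,230:410],(360,360))
cv2.imwrite("pics/c7.png",c)
E
```

```text
t 11.38 pos [611.4  75.7 120.2] yaw 1.53 z [-0.001 -0.    -1.   ] j [ 0.07  0.84 -0.49  1.67  0.53  0.76 -0.71] F [-3.6 -0.7  5.4] w 19.5 g 42.2
[-0.14222785  0.64255476  0.11930847]
```

View pics/c7.png

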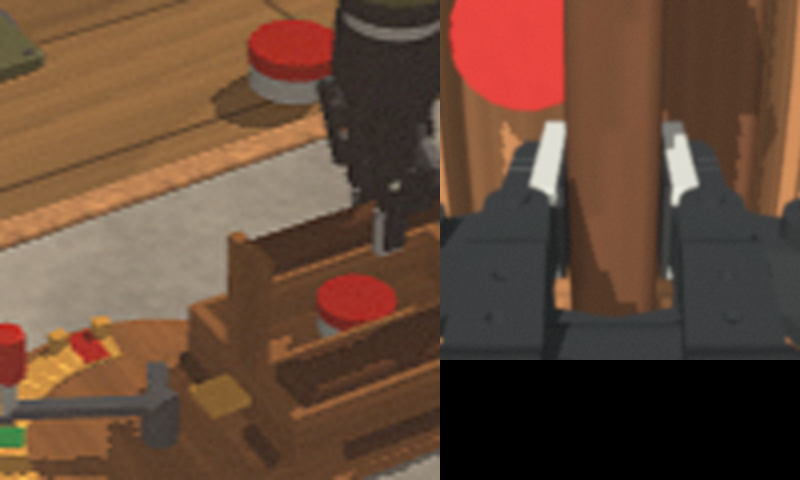

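>>> step_arm --pt "0 0 0 0 0 0 1" --pt "0 0 0 0 0 0 1" --pt "0 0 0 0 0 -3 1" --pt "0 0 0 0 0 -4 1" --pt "0 0 0 0 0 -4 1" --pt "0 0 0 0 0 -5 1" --pt "0 0 0 0 0 -5 1" --pt "0 0 0 0 0 0 1" --newtons 90

```text
time: 12.48
eef_pos: [612.2, 76.0, 141.6]
tool_rot: [0.721, 0.692, 0.001, 0.0]
ft_force: [0.9, 0.7, -6.1]
width: 18.8
grip_force: 88.0
```

```bash
python3 - <<'E'
from h import *
st(); print(bot.observe()["moment"])
E
```

```text
t 12.47 pos [612.2  76.  141.6] yaw 1.53 z [ 0.001  0.    -1.   ] j [ 0.08  0.82 -0.51  1.66  0.51  0.8  -0.7 ] F [ 0.9  0.7 -6.1] w 18.8 g 88.0
[ 0.05463943 -0.00731924  0.00695242]
```

The wrist carries 6 N, the caddy's weight, and the moments are near zero. Lift the rest of the way.

>>> step_arm --pt "0 0 0 0 0 -6 1" --pt "0 0 0 0 0 -10 1" --pt "0 0 0 0 0 -12 1" --pt "0 0 0 0 0 -14 1" --pt "0 0 0 0 0 -14 1" --pt "0 0 0 0 0 -12 1" --pt "0 0 0 0 0 -10 1" --pt "0 0 0 0 0 -6 1" --pt "0 0 0 0 0 -3 1" --pt "0 0 0 0 0 0 1"

```text
time: 13.72
eef_pos: [611.7, 75.8, 227.9]
tool_rot: [0.721, 0.692, -0.0, -0.0]
ft_force: [-0.0, 0.1, -6.1]
width: 18.7
grip_force: 88.2
```

>>> step_arm --pt "0 0 0 0 0 0 1" --pt "0 0 0 0 0 0 1" --pt "0 0 0 0 0 0 1" --pt "0 0 0 0 0 0 1" --pt "0 0 0 0 0 0 1" --pt "0 0 0 0 0 0 1" --pt "0 0 0 0 0 0 1" --pt "0 0 0 0 0 0 1"

```text
time: 14.72
eef_pos: [611.8, 75.8, 228.0]
tool_rot: [0.721, 0.692, -0.0, 0.0]
ft_force: [-0.4, 0.4, -5.6]
width: 18.6
grip_force: 88.2
```

```bash
python3 - <<'E'
from h import *
st(); print(bot.observe()["moment"])
get_image("wrist");get_image("scene")
for n in("tin_mid","brush_mid"):
  for c in("wrist","scene"): print(n,c,[(round(s["p"],2),np.round(s["at"]),s["pixels"].sum()) for s in silhouettes(n,c)])
m=[s for s in silhouettes("lever_knob","scene")][0]; print(m["p"],m["at"],atz("scene",*m["at"],98))
# posts/bar line in scene: caddy silhouette
E
```

```text
t 14.72 pos [611.8  75.8 228. ] yaw 1.53 z [ 0. -0. -1.] j [ 0.11  0.71 -0.56  1.57  0.43  0.98 -0.63] F [-0.4  0.4 -5.6] w 18.6 g 88.2
[ 0.03180452 -0.05359277 -0.02871304]
tin_mid wrist [(0.96, array([55., 59.]), np.int64(2222)), (0.74, array([186., 265.]), np.int64(3742))]
tin_mid scene [(0.77, array([165., 331.]), np.int64(370)), (0.55, array([194., 351.]), np.int64(233))]
brush_mid wrist [(0.77, array([182., 368.]), np.int64(6385))]
brush_mid scene [(0.66, array([206., 356.]), np.int64(589))]
0.88 [248.7, 275.8] [ 612.39332725 -164.41615545   98.        ]
```

```bash
python3 -c "
from h import *
print(bot.close_job())"
```

```text
the job is handed in; nothing more can be done
None
```

I handed the job in with the lever at about 1.1 rad, by the green notch, and the caddy gripped by its handle about 11 cm above the dock, still and apparently level with the brush and tin in it; the hand-in gave no verdict.

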